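Load a board into the spring board holder

TASK

Load the longer pine board into the spring board holder on the bench, ready for sanding: gently, never forcing the jaw against its stop, push one end of it under the lip of the long-travel sprung jaw so that this jaw is driven back, lower the other end until it clears the lip of the short-travel jaw, and let the springs centre it. Leave it flat on the deck, square and caught under both lips with both jaws pressing on it, let go of it, and leave the short offcut, the tin, the hammer and the brush where they are.

Things in the scene. Friction and masses are not known exactly. Their poses are not given: they have to be found in the camera images.
- board_mid (a point): Centre (half-way up) of the longer of two plain pine boards: 150 mm long (its x axis), 50 mm wide (y), 18 mm thick (z), about 0.1 kg. It starts lying flat on the bench; the other, shorter piece is the offcut. Grip it across its 50 mm width. Its two ends and two faces are alike.
- holder_seat (a point): Middle of the holder's fixed deck, on its top, 40 mm above the bench. x runs along the jaw line, from the long-travel jaw (-x) to the short-travel jaw (+x); z up. The deck rail is 30 mm wide (y), x = -110 to +90 mm, so the board overhangs it 10 mm each side, with room for fingers above the base (12 mm thick, 300 x 100 mm). A loaded board's centre is 9 mm above the deck.
- holder: The whole holder, fixed; origin on the bench below holder_seat, same axes. Two facing steel jaws, inner walls 142 mm apart at rest (8 mm less than the board), stand on springs between end blocks (62 mm high). The pair is screwed fast anywhere within 12 mm either way along x: at rest the inner walls are at x = c-71 and c+71 mm, c from -12 to +12, not given: feel or see it.
- holder_base (a point): Same point as the holder's origin. About the jaws: each is a steel wall 60 mm wide, 14 mm thick, with a lip 6 mm thick reaching 8 mm inward from it over the board's end; lip underside 23 mm and flat top 29 mm above the deck, so a board pressed straight down on the lips does not go in. Loaded, both jaws are back about 4 mm and the board is centred between them.
- jaw_deep (a joint): Long-travel sprung jaw at the holder's -x end (the end with the long pair of springs): how far it is pushed back towards -x, 0 to 0.022 m. Spring force 4 N at rest against its stop, growing 0.4 N per mm (12.8 N fully back, where it meets a hard stop). The board's other end comes down past the other lip only with this jaw back 18 mm or more.
- jaw_short (a joint): Short-travel sprung jaw at the holder's +x end (short springs): how far it is pushed back towards +x, 0 to 0.008 m; same spring rate and rest force. Its travel is too short for loading the board from this end.
- offcut: Short pine offcut, 90 x 50 x 18 mm, not to be used; origin at the centre of its underside. It and the long board may lie in each other's places.
- tin: Steel tin, 84 mm across, 105 mm tall, standing beyond the holder; origin at the centre of its underside. Leave alone.
- mallet: Hammer lying on the bench to the robot's left. Leave alone.
- brush: Paint brush lying on the bench beyond the holder. Leave alone.
- board: The same long board; origin at the centre of its underside, axes as above.
Mind the look-alikes: they are no part of the job. Leave any pink or yellow look-alike of the board alone.

How it is judged:
By the outcome, as a careful person would: the job done as asked, in the order asked, and still so for the second after the job is handed in, with the robot touching nothing.
It also fails if it takes over 48 s, if anything falls off the work surface, if the arm or the gripper's body presses on something with over 40 N, if the wrist force passes 120 N, or if a joint passes its speed limit or range.

ROBOT

A 6-joint arm with a two-finger parallel gripper is mounted at the origin on the work surface. World frame = base frame: x ahead of the robot, y to its left, z up, the work surface at z = 0. Lengths are in mm, angles in rad, forces in N, time in s.
With the tool pointing down it reaches from about 350 to 975 mm from the base axis. Payload 7.1 kg.
Tool frame: the origin (TCP) lies midway between the tips of the shut fingers; the grasp point (between the pads) lies 19 mm behind it; z points along the fingers, y is the line along which they close (so a half turn about z gives the same grasp; the last joint's range is limited). The gripper opens to 88 mm and grips with 3 to 60 N. Pads are 20 mm wide; open, the fingers measure 115 mm over their backs; the gripper's body (75 mm by 178 mm) begins 61 mm behind the grasp point.
Start: joints at [-1.128, 0.423, 1.63, -0, 1.089, -0.019], TCP at [278.489, -559.507, 222.675] pointing down, gripper open.
Joint ranges: [-3, 3], [-0.9, 2.11], [0.09, 2.58], [-1.31, 4.45], [0.11, 2.69], [-2.54, 2.54]. Speed limits (rad/s): [2.39, 2.39, 3.01, 3.14, 3.14, 3.14].

INTERFACE

Orientations are given as a rotation vector (axis times angle).
In Python, from workcell import ctrl gives the robot as it stands.
- The arm moves only by the shell command python3 -m inch 'ROWS' [OPENING]. ROWS is JSON, a list of rows, each an object with "xyz": the shift along the tool's x, y, z in mm, a list of three; "rot": the turn, a rotation vector about the tool's x, y, z in rad, a list of three. In form: [{"xyz": [dx, dy, dz], "rot": [ax, ay, az]}, ...]. A call has 1 to 12 rows; each row is the pose to reach, as a shift and turn from the pose commanded when the call began, along the tool's axes at that moment; what a row does not reach only later rows make up. A row lasts 1/12 s, in which the tool goes at most 41.7 mm and 7.16 degrees, less where a joint would pass 70% of its speed; a pose out of reach is approached as far as the arm can. A call with a gripper value outside its range is refused whole. OPENING is the closure in counts, from 0 (fully open) to 255 (shut), set as the call begins (- or left out, the last holds). The fingers move at their own pace and stop on an object; the grip force is fixed at half the most. Time passes only in rows, so rows that repeat a pose let the fingers close. It gives the time, the measured TCP pose, the force, the opening and the grip force at its end, in the units of the state.
- ctrl.get_obs(): the state, without advancing time (a new reading comes with each control period).
- ctrl.get_image(name): name is "scene" or "top" or "wrist"; returns the picture (480x640x3 uint8, red, green, blue); there is no depth.
- ctrl.camera_model(name): a dict with "fx", "fy", "cx", "cy" (pixels), "position" and "attitude" of the camera in the world. Camera axes: x right, y up, looking along -z (the intrinsics and any distortion apply to the point x, -y, -z); pixel columns grow to the right and rows downward; lengths in mm; the calibration is good to about 2 mm. A picture is of the moment at which its call begins: read the wrist's pose just before it. camera_model takes no time and is no camera call; for the wrist camera it gives the pose at the moment of the call.
- ctrl.close_job(): hands the job in; it is judged then, once.
The state is a dict: "t": time; "qpos": joint angles; "qvel": joint speeds; "joint_torque": joint torques, N m; "ee_pos": TCP position; "orientation": TCP orientation; "ft_force": force on the tool from outside, world axes, zero at the start; "moment": the same for the moment, N m; "width": finger opening in mm; "grasp_force": force on a finger pad.
Only numpy, scipy, OpenCV 4.12 (cv2) and the standard library are available. Lean on these libraries where they do the work, as an engineer would, in place of code of your own. Each camera call takes 0.05 s, during which the arm holds its last target. There are 200 camera calls.

## Working session

There is one attempt and no reset: what is moved stays moved. The work goes in short steps, Python scripts to look and compute and a shell command to move; the robot and the scene stay as the last step left them, time stands still between calls to the robot, and variables do not carry over. Pictures are saved under pics/ and viewed, at most 10 in all, crops included, and the job is handed in when it is done.

```bash
mkdir -p pics; ls; python3 - <<'E'
from workcell import ctrl
import cv2
for n in ("scene","top"):
    im=ctrl.get_image(n); cv2.imwrite(f"pics/{n}0.png",im[:,:,::-1]); print(n,ctrl.camera_model(n))
o=ctrl.get_obs();print(o)
print(ctrl.camera_model("wrist"))
E
```

```text
pics
scene {'fx': 527.3853838922886, 'fy': 527.3853838922886, 'cx': 323.02932578151126, 'cy': 246.424406343037, 'position': array([1499.87965145,  229.72170838,  817.74805047]), 'attitude': array([0.65069674, 0.74729568, 1.6102362 ])}
top {'fx': 442.0494006496895, 'fy': 442.0494006496895, 'cx': 326.65232644917927, 'cy': 251.15327514169545, 'position': array([ 429.35350747,   75.93279427, 1111.85130031]), 'attitude': array([ 0.16213668, -0.11853989, -1.55669347])}
{'t': 0.1, 'qpos': array([-1.12797488e+00,  4.23748527e-01,  1.63060824e+00, -2.23116447e-05,
        1.08862144e+00, -1.90377270e-02]), 'qvel': array([-3.17843905e-04, -1.33813599e-03, -2.28860590e-03,  9.19647888e-04,
       -6.06209798e-06, -1.08979526e-03]), 'joint_torque': array([ 2.53917751e-04, -5.45611238e+01, -2.74323785e+01,  6.45713601e-02,
        1.88840559e-02, -6.41519409e-05]), 'ee_pos': array([ 278.28672301, -559.05807987,  221.99146101]), 'orientation': array([-3.05687777e+00, -7.18762415e-01,  4.87860363e-04]), 'ft_force': array([ 0.85173501,  0.11490056, -1.21917617]), 'moment': array([ 0.01871921, -0.00146332, -0.00191635]), 'grasp_force': 0.0, 'width': 87.42668457521467}
{'fx': 389.2935126820967, 'fy': 389.2935126820967, 'cx': 317.3075923054327, 'cy': 243.07867964665553, 'position': array([ 352.76931589, -521.72707953,  383.31124594]), 'attitude': array([-0.27281244,  0.17078212, -1.09885116])}
```

View pics/top0.png

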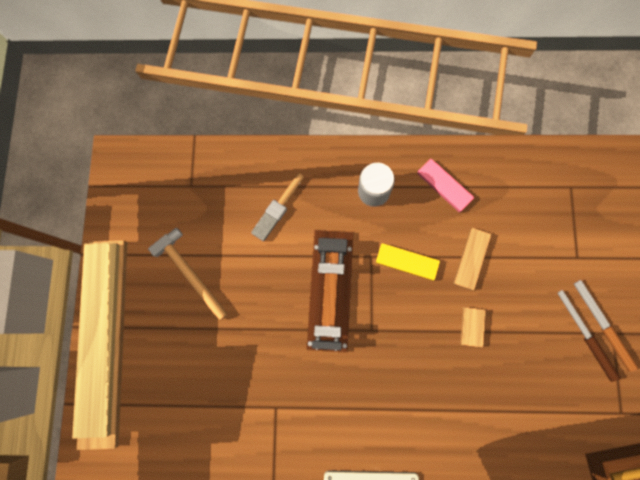

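View pics/scene0.png

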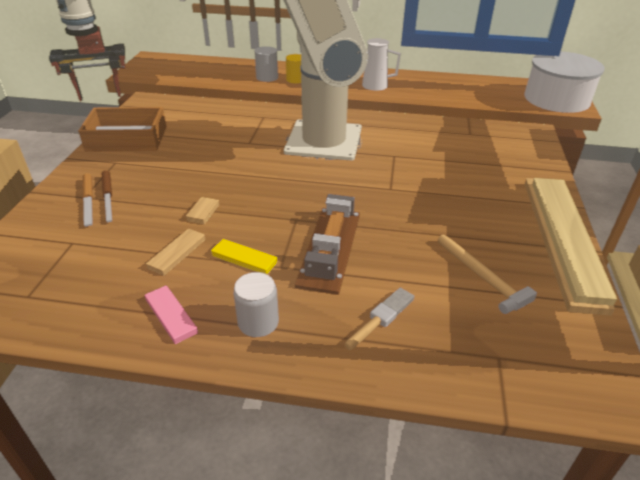

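The top view shows the holder at about (331,290). The jaw with the longer gap to its block is the far one, at (331,268). The pine pieces are at (473,259), which is longer, and (474,327), which is shorter. The yellow (408,261) and pink (446,185) pieces are look-alikes, so I leave them alone. Next I measure these and crop to confirm.

```bash
cat > h.py <<'E'
import numpy as np, cv2
from scipy.spatial.transform import Rotation as R
def ray(cm,uv,z):
    d=np.array([(uv[0]-cm["cx"])/cm["fx"],-(uv[1]-cm["cy"])/cm["fy"],-1.])
    d=R.from_rotvec(cm["attitude"]).as_matrix()@d; p=np.array(cm["position"])
    return p+d*(z-p[2])/d[2]
def proj(cm,P):
    q=R.from_rotvec(cm["attitude"]).as_matrix().T@(np.array(P)-cm["position"])
    return cm["cx"]-cm["fx"]*q[0]/q[2], cm["cy"]+cm["fy"]*q[1]/q[2]
E
python3 - <<'E'
from h import *
from workcell import ctrl
cm=ctrl.camera_model("top"); im=cv2.imread("pics/top0.png")
hsv=cv2.cvtColor(im,cv2.COLOR_BGR2HSV)
print(hsv[259,473],hsv[327,474],hsv[350,450],hsv[290,331])
hh,s,v=cv2.split(hsv)
print('holder px', [tuple(hsv[y,x]) for x,y in ((331,268),(331,243),(313,290))])
roi=np.zeros(v.shape,np.uint8); roi[222:355,450:500]=1
m=((v>185)&(roi>0)).astype(np.uint8)*255
for c in cv2.findContours(m,0,2)[0]:
    if cv2.contourArea(c)<200: continue
    r=cv2.minAreaRect(c); b=cv2.boxPoints(r)
    W=np.array([ray(cm,p,18) for p in b])
    print("piece",np.round(r[0]),W.mean(0).round(),np.linalg.norm(W[1]-W[0]).round(),np.linalg.norm(W[2]-W[1]).round(), np.degrees(np.arctan2(*(W[1]-W[0])[1::-1])).round(1),np.degrees(np.arctan2(*(W[2]-W[1])[1::-1])).round(1))
m=((s<70)&(v>130)).astype(np.uint8)*255; m[:220]=0;m[355:]=0;m[:,:300]=0;m[:,365:]=0
for c in cv2.findContours(m,0,2)[0]:
    if cv2.contourArea(c)<80: continue
    r=cv2.minAreaRect(c); b=cv2.boxPoints(r);W=np.array([ray(cm,p,69) for p in b])
    print("steel",np.round(r[0]),W.round().tolist())
a=cv2.resize(im[220:360,290:380],None,fx=4,fy=4,interpolation=2)
b=cv2.resize(im[220:360,440:510],None,fx=4,fy=4,interpolation=2)
cv2.imwrite("pics/crop1.png",np.hstack([a,b]))
E
```

```text
[ 18 140 240] [ 20 129 248] [ 13 169 167] [ 13 183 213]
holder px [(np.uint8(19), np.uint8(31), np.uint8(208)), (np.uint8(18), np.uint8(34), np.uint8(97)), (np.uint8(11), np.uint8(184), np.uint8(122))]
piece [467. 326.] [ 446. -234.   18.] 82.0 100.0 -89.4 177.1
piece [463. 255.] [ 620. -233.   18.] 155.0 99.0 -18.5 -107.6
steel [327. 332.] [[441.0, 134.0, 69.0], [441.0, 73.0, 69.0], [412.0, 73.0, 69.0], [411.0, 133.0, 69.0]]
steel [330. 268.] [[589.0, 126.0, 69.0], [589.0, 67.0, 69.0], [565.0, 67.0, 69.0], [565.0, 126.0, 69.0]]
```

View pics/crop1.png

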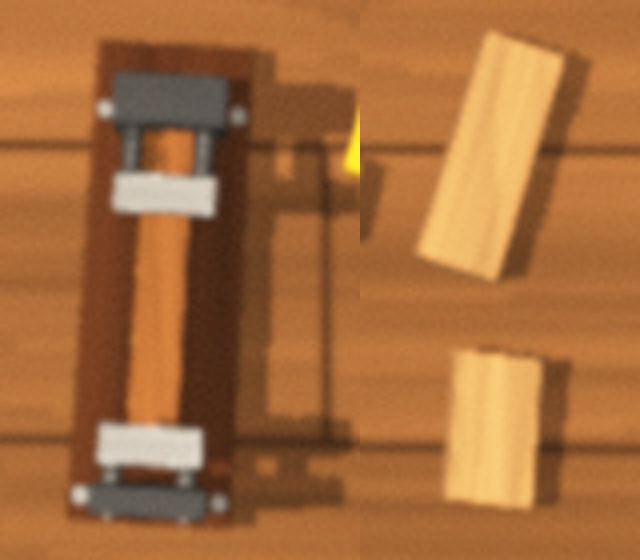

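The crop confirms it: the long board has its corners near (472,227), (491,234), (475,290) and (454,283), and the short square piece is the offcut. The deep jaw, with the long springs, is at the far (+x world) end.

```bash
cat >> h.py <<'E'
def shift(o,P,yaw=None,tilt=0):
    """tool-axis shift/turn from measured pose to P; tool x at yaw, then turn -tilt about tool y"""
    M=R.from_rotvec(o["orientation"])
    d=M.inv().apply(np.array(P)-o["ee_pos"])
    r=None
    if yaw is not None:
        y=np.radians(yaw); T=R.from_matrix(np.array([[np.cos(y),np.sin(y),0],[np.sin(y),-np.cos(y),0],[0,0,-1]]).T.T)*R.from_rotvec([0,-np.radians(tilt),0])
        r=(M.inv()*T).as_rotvec().round(4)
    return d.round(1),r
E
python3 - <<'E'
from h import *
from workcell import ctrl
cm=ctrl.camera_model("top"); o=ctrl.get_obs()
c=[(472,227.5),(491,233.75),(474.5,290.5),(454.25,283)]
W=np.array([ray(cm,p,18) for p in c]); print(W.round(),W.mean(0))
for i in range(4):
    d=W[(i+1)%4]-W[i]; print(np.linalg.norm(d).round(),np.degrees(np.arctan2(d[1],d[0])).round(1))
a=W[0]+W[1]-W[2]-W[3]; yaw=np.degrees(np.arctan2(a[1],a[0])); print(yaw)
P=W.mean(0); P[2]=120
print(shift(o,P,yaw))
E
```

```text
[[ 690. -258.   18.]
 [ 674. -304.   18.]
 [ 532. -256.   18.]
 [ 550. -208.   18.]] [ 611.43193578 -256.55831228   18.        ]
49.0 -108.8
151.0 161.5
52.0 69.6
149.0 -19.5
-19.001267518352964
(array([ 433. , -122.2,  102.2]), array([-1.300e-03,  5.000e-04,  7.935e-01]))
```

```bash
python3 -m inch '[{"xyz":[433,-122,60],"rot":[0,0,0.79]},{"xyz":[433,-122,60],"rot":[0,0,0.79]},{"xyz":[433,-122,60],"rot":[0,0,0.79]},{"xyz":[433,-122,60],"rot":[0,0,0.79]},{"xyz":[433,-122,60],"rot":[0,0,0.79]},{"xyz":[433,-122,60],"rot":[0,0,0.79]},{"xyz":[433,-122,60],"rot":[0,0,0.79]},{"xyz":[433,-122,60],"rot":[0,0,0.79]},{"xyz":[433,-122,60],"rot":[0,0,0.79]},{"xyz":[433,-122,60],"rot":[0,0,0.79]},{"xyz":[433,-122,60],"rot":[0,0,0.79]},{"xyz":[433,-122,60],"rot":[0,0,0.79]}]' 0
python3 -m inch '[{"xyz":[0,0,0],"rot":[0,0,0]},{"xyz":[0,0,0],"rot":[0,0,0]}]'
python3 - <<'E'
from h import *
from workcell import ctrl
o=ctrl.get_obs();cm=ctrl.camera_model("wrist");im=ctrl.get_image("wrist")[:,:,::-1].copy()
for i,P in enumerate([[690,-258,18],[674,-304,18],[532,-256,18],[550,-208,18]]):
    u=proj(cm,P); print(np.round(u)); cv2.circle(im,tuple(int(x) for x in u),4,(255,0,0),1)
cv2.imwrite("pics/w1.png",im)
print(o["ee_pos"],o["orientation"],shift(o,[611.4,-256.6,120],-19))
hsv=cv2.cvtColor(im,cv2.COLOR_BGR2HSV); print(hsv[int(u[1])+10,int(u[0])],hsv[240,100])
E
```

```text
t: 1.1
ee_pos: [615.2, -252.8, 161.4]
orientation: [-3.099, 0.507, -0.0]
ft_force: [-0.8, -0.1, -0.5]
width: 87.7
grasp_force: 0.0
t: 1.27
ee_pos: [611.2, -257.2, 162.1]
orientation: [3.1, -0.511, -0.002]
ft_force: [0.2, 0.3, -0.4]
width: 87.7
grasp_force: 0.0
[285. 131.]
[350. 132.]
[346. 311.]
[287. 309.]
[ 611.18449571 -257.17134175  162.0822785 ] [ 3.09967490e+00 -5.11336912e-01 -2.36848473e-03] (array([ 0.1, -0.6, 42.1]), array([0.0003, 0.0015, 0.0046]))
[ 13 151 209] [ 15 152 223]
```

View pics/w1.png

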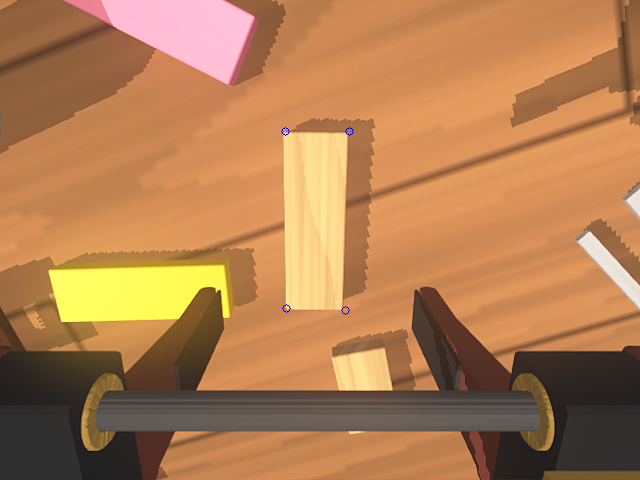

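The wrist view shows the board at (285-349, 131-310), right where I predicted. The yellow piece (right edge x=231) is clear of the fingers. I descend and grip.

```bash
python3 -m inch '[{"xyz":[0,0,35]},{"xyz":[0,0,70]},{"xyz":[0,0,100]},{"xyz":[0,0,125]},{"xyz":[0,0,142]},{"xyz":[0,0,152]},{"xyz":[0,0,157]},{"xyz":[0,0,158]},{"xyz":[0,0,158]}]' 60 || true
python3 -m inch '[{"xyz":[0,0,0],"rot":[0,0,0]},{"xyz":[0,0,0],"rot":[0,0,0]}]' 60
```

```text
t: 1.48
ee_pos: [610.8, -258.8, 163.0]
orientation: [3.099, -0.516, 0.0]
ft_force: [-0.9, 0.2, 0.6]
width: 77.9
grasp_force: 0.0$[0]: bad value
```

```bash
python3 -m inch '[{"xyz":[0,-2,35],"rot":[0,0,0]},{"xyz":[0,-2,70],"rot":[0,0,0]},{"xyz":[0,-2,100],"rot":[0,0,0]},{"xyz":[0,-2,125],"rot":[0,0,0]},{"xyz":[0,-2,140],"rot":[0,0,0]},{"xyz":[0,-2,150],"rot":[0,0,0]},{"xyz":[0,-2,155],"rot":[0,0,0]},{"xyz":[0,-2,158],"rot":[0,0,0]},{"xyz":[0,-2,159],"rot":[0,0,0]},{"xyz":[0,-2,159],"rot":[0,0,0]},{"xyz":[0,-2,159],"rot":[0,0,0]}]' 60
```

```text
t: 2.4
ee_pos: [613.2, -255.8, 4.9]
orientation: [3.099, -0.513, 0.003]
ft_force: [0.2, -0.9, -0.1]
width: 67.4
grasp_force: 0.0
```

Close, then lift.

```bash
Z='' ; python3 -m inch '[{"xyz":[0,0,1],"rot":[0,0,0]},{"xyz":[0,0,1],"rot":[0,0,0]},{"xyz":[0,0,1],"rot":[0,0,0]},{"xyz":[0,0,1],"rot":[0,0,0]},{"xyz":[0,0,1],"rot":[0,0,0]},{"xyz":[0,0,1],"rot":[0,0,0]}]' 255
python3 -m inch '[{"xyz":[0,0,-15],"rot":[0,0,0]},{"xyz":[0,0,-45],"rot":[0,0,0]},{"xyz":[0,0,-85],"rot":[0,0,0]},{"xyz":[0,0,-125],"rot":[0,0,0]},{"xyz":[0,0,-150],"rot":[0,0,0]},{"xyz":[0,0,-150],"rot":[0,0,0]}]'
python3 - <<'E'
from h import *
from workcell import ctrl
o=ctrl.get_obs()
# holder geometry from the steel lip outlines; axis & centre
cm=ctrl.camera_model("top"); im=cv2.imread("pics/top0.png")
big=cv2.resize(im,None,fx=4,fy=4,interpolation=cv2.INTER_CUBIC); h,s,v=cv2.split(cv2.cvtColor(big,cv2.COLOR_BGR2HSV))
m=((s<70)&(v>140)).astype(np.uint8)*255; m[:880]=0;m[1420:]=0;m[:,:1200]=0;m[:,1460:]=0
for c in cv2.findContours(m,0,2)[0]:
    if cv2.contourArea(c)<1300: continue
    r=cv2.minAreaRect(c); W=np.array([ray(cm,(p-1.5)/4,69) for p in cv2.boxPoints(r)]); print(W.mean(0).round(1),W.round(1)[:,:2].tolist())
P=[500,101,150]
print(o["ee_pos"],shift(o,P,-2.7),shift(o,P,-2.7,20))
E
```

```text
t: 2.9
ee_pos: [612.6, -255.5, 3.0]
orientation: [-3.099, 0.513, -0.0]
ft_force: [-0.8, 0.4, 4.5]
width: 49.8
grasp_force: 30.0
t: 3.4
ee_pos: [615.9, -257.0, 160.2]
orientation: [3.097, -0.513, 0.017]
ft_force: [0.9, -0.3, 0.1]
width: 50.1
grasp_force: 30.0
[428.6 102.9  69. ] [[416.6, 133.8], [442.3, 133.1], [440.5, 71.9], [414.9, 72.8]]
[577.3  96.   69. ] [[566.4, 126.8], [590.9, 125.9], [588.1, 65.0], [563.6, 66.2]]
[ 615.93322498 -256.99784791  160.22784955] (array([-225.2, -301.5,    7.5]), array([ 0.0025, -0.0107, -0.281 ])) (array([-225.2, -301.5,    7.5]), array([-0.0466, -0.3575, -0.2787]))
```

```bash
python3 - <<'E'
from h import *
from workcell import ctrl
o=ctrl.get_obs(); print(shift(o,[481,100.5,120],-2.7,20))
E
```

```text
(array([-243.4, -295. ,   37.3]), array([-0.0466, -0.3575, -0.2787]))
```

```bash
python3 -m inch '[{"xyz":[-20,-25,0],"rot":[0,-0.03,-0.02]},{"xyz":[-42,-51,0],"rot":[-0.01,-0.08,-0.06]},{"xyz":[-64,-78,0],"rot":[-0.02,-0.13,-0.1]},{"xyz":[-86,-104,0],"rot":[-0.025,-0.18,-0.14]},{"xyz":[-108,-130,5],"rot":[-0.03,-0.23,-0.18]},{"xyz":[-130,-156,10],"rot":[-0.035,-0.27,-0.21]},{"xyz":[-152,-182,15],"rot":[-0.04,-0.31,-0.24]},{"xyz":[-174,-208,20],"rot":[-0.045,-0.345,-0.27]},{"xyz":[-195,-234,25],"rot":[-0.047,-0.357,-0.279]},{"xyz":[-215,-260,30],"rot":[-0.047,-0.357,-0.279]},{"xyz":[-232,-281,35],"rot":[-0.047,-0.357,-0.279]},{"xyz":[-243,-295,37],"rot":[-0.047,-0.357,-0.279]}]'
python3 -m inch '[{"xyz":[0,0,0],"rot":[0,0,0]},{"xyz":[0,0,0],"rot":[0,0,0]},{"xyz":[0,0,0],"rot":[0,0,0]}]'
python3 - <<'E'
from h import *
from workcell import ctrl
o=ctrl.get_obs();cm=ctrl.camera_model("wrist");im=ctrl.get_image("wrist")[:,:,::-1].copy()
print(o["ee_pos"],shift(o,[481,100.5,80],-2.7,20),o["ft_force"])
sc=ctrl.get_image("scene")[:,:,::-1]
cs=cv2.resize(sc[150:320,270:410],(395,480),interpolation=2)
cv2.imwrite("pics/w2.png",np.hstack([cv2.resize(im[0:480,120:520],(400,480)),cs]))
E
```

```text
t: 4.4
ee_pos: [475.3, 104.1, 114.6]
orientation: [-3.078, 0.069, 0.562]
ft_force: [0.5, 0.3, -1.5]
width: 49.7
grasp_force: 30.0
t: 4.65
ee_pos: [477.6, 101.6, 115.6]
orientation: [-3.079, 0.071, 0.558]
ft_force: [-0.1, 0.1, -1.0]
width: 49.7
grasp_force: 30.0
[477.60734965 101.5847274  115.59406985] (array([15.7,  1. , 32.1]), array([-0.0028,  0.0098,  0.0016])) [-0.07363877  0.14382364 -1.00405723]
```

View pics/w2.png

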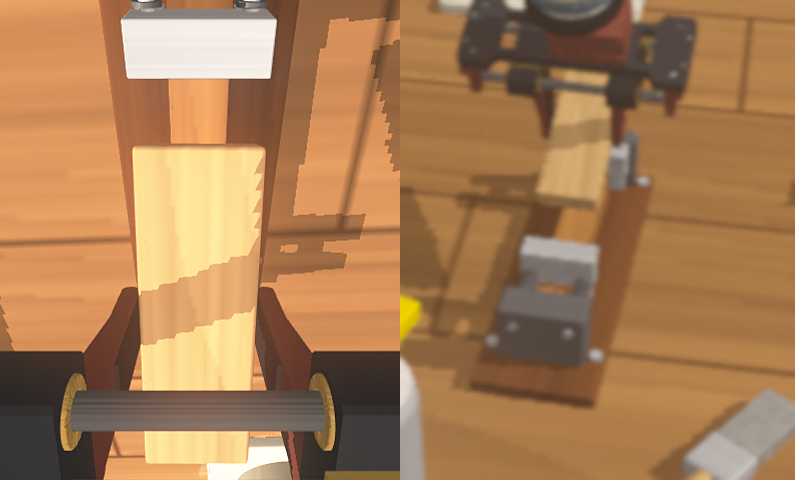

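Board and holder are aligned in the wrist view: board end centred at (199,146), lip centred at (199,78), edges parallel. I lower to just above the deck.

```bash
python3 - <<'E'
from h import *
from workcell import ctrl
o=ctrl.get_obs();print(shift(o,[480,100.6,71]), [shift(o,np.array(o["ee_pos"])+[20,-0.93,0])[0],shift(o,np.array(o["ee_pos"])+[40,-1.86,0])[0]])
E
python3 -m inch '[{"xyz":[4,0,8],"rot":[0,0,0]},{"xyz":[8,0.5,16],"rot":[0,0,0]},{"xyz":[12,0.7,25],"rot":[0,0,0]},{"xyz":[15,1,33],"rot":[0,0,0]},{"xyz":[17,1,38],"rot":[0,0,0]},{"xyz":[18,1,40],"rot":[0,0,0]},{"xyz":[18,1,40],"rot":[0,0,0]},{"xyz":[18,1,40],"rot":[0,0,0]}]'
python3 - <<'E'
from h import *
from workcell import ctrl
o=ctrl.get_obs();print(o["ee_pos"],shift(o,[480,100.6,71],-2.7,20),o["ft_force"])
E
```

```text
(array([17.7,  0.7, 41.1]), None) [array([18.7, -0. , -7. ]), array([ 37.5,  -0.1, -14. ])]
t: 5.42
ee_pos: [480.3, 101.2, 71.8]
orientation: [-3.079, 0.071, 0.559]
ft_force: [0.7, -0.1, -0.7]
width: 50.0
grasp_force: 30.0
[480.25394794 101.18063175  71.78229673] (array([0.1, 0.6, 0.8]), array([-0.0032,  0.0101,  0.0015])) [ 0.70495979 -0.08325701 -0.71570382]
```

```bash
python3 -m inch '[{"xyz":[0.6,0.5,1.7],"rot":[0,0,0]},{"xyz":[2.5,0.5,1],"rot":[0,0,0]},{"xyz":[4.4,0.5,0.3],"rot":[0,0,0]},{"xyz":[6.3,0.5,-0.4],"rot":[0,0,0]},{"xyz":[8.2,0.5,-1.1],"rot":[0,0,0]},{"xyz":[10,0.5,-1.8],"rot":[0,0,0]},{"xyz":[11.9,0.5,-2.5],"rot":[0,0,0]},{"xyz":[13.7,0.5,-3.2],"rot":[0,0,0]},{"xyz":[13.7,0.5,-3.2],"rot":[0,0,0]},{"xyz":[13.7,0.5,-3.2],"rot":[0,0,0]}]'
python3 -m inch '[{"xyz":[1.9,0,-0.7],"rot":[0,0,0]},{"xyz":[1.9,0,-0.7],"rot":[0,0,0]},{"xyz":[1.9,0,-0.7],"rot":[0,0,0]}]'
python3 -m inch '[{"xyz":[1.9,0,-0.7],"rot":[0,0,0]},{"xyz":[1.9,0,-0.7],"rot":[0,0,0]},{"xyz":[1.9,0,-0.7],"rot":[0,0,0]}]'
python3 -m inch '[{"xyz":[1.9,0,-0.7],"rot":[0,0,0]},{"xyz":[1.9,0,-0.7],"rot":[0,0,0]},{"xyz":[1.9,0,-0.7],"rot":[0,0,0]}]'
```

```text
t: 6.25
ee_pos: [494.3, 100.0, 70.0]
orientation: [-3.079, 0.071, 0.558]
ft_force: [-1.0, 0.6, -1.2]
width: 49.5
grasp_force: 30.0
t: 6.5
ee_pos: [496.2, 99.9, 70.1]
orientation: [-3.079, 0.071, 0.558]
ft_force: [-0.3, -0.3, -0.7]
width: 49.8
grasp_force: 30.0
t: 6.75
ee_pos: [498.3, 99.8, 70.1]
orientation: [-3.079, 0.071, 0.558]
ft_force: [0.5, -0.7, -0.8]
width: 49.8
grasp_force: 30.0
t: 7.0
ee_pos: [499.7, 99.7, 70.0]
orientation: [-3.078, 0.071, 0.56]
ft_force: [-2.5, -0.5, 0.5]
width: 49.8
grasp_force: 30.0
```

```bash
python3 -m inch '[{"xyz":[1.9,0,-0.7],"rot":[0,0,0]},{"xyz":[1.9,0,-0.7],"rot":[0,0,0]},{"xyz":[1.9,0,-0.7],"rot":[0,0,0]}]'
python3 -m inch '[{"xyz":[1.9,0,-0.7],"rot":[0,0,0]},{"xyz":[1.9,0,-0.7],"rot":[0,0,0]},{"xyz":[1.9,0,-0.7],"rot":[0,0,0]}]'
python3 -m inch '[{"xyz":[1.9,0,-0.7],"rot":[0,0,0]},{"xyz":[1.9,0,-0.7],"rot":[0,0,0]},{"xyz":[1.9,0,-0.7],"rot":[0,0,0]}]'
python3 -m inch '[{"xyz":[1.9,0,-0.7],"rot":[0,0,0]},{"xyz":[1.9,0,-0.7],"rot":[0,0,0]},{"xyz":[1.9,0,-0.7],"rot":[0,0,0]}]'
python3 - <<'E'
from h import *
from workcell import ctrl
o=ctrl.get_obs();print(o["ft_force"])
im=ctrl.get_image("wrist")[:,:,::-1].copy()
sc=ctrl.get_image("scene")[:,:,::-1]
cs=cv2.resize(sc[170:300,280:390],(406,480),interpolation=2)
cv2.imwrite("pics/w3.png",np.hstack([im[0:480,130:510],cs]))
E
```

```text
t: 7.25
ee_pos: [501.6, 99.6, 70.0]
orientation: [-3.078, 0.071, 0.561]
ft_force: [-4.8, -0.2, 0.1]
width: 49.9
grasp_force: 30.0
t: 7.5
ee_pos: [503.5, 99.5, 70.0]
orientation: [-3.078, 0.071, 0.561]
ft_force: [-5.2, 0.1, 0.6]
width: 49.6
grasp_force: 30.0
t: 7.75
ee_pos: [505.3, 99.4, 70.0]
orientation: [-3.078, 0.071, 0.562]
ft_force: [-6.8, 0.1, 1.4]
width: 49.6
grasp_force: 30.0
t: 8.0
ee_pos: [507.0, 99.3, 70.0]
orientation: [-3.078, 0.071, 0.563]
ft_force: [-7.3, 0.5, 1.2]
width: 50.0
grasp_force: 30.0
[-7.27004917  0.45598898  1.15159821]
```

View pics/w3.png

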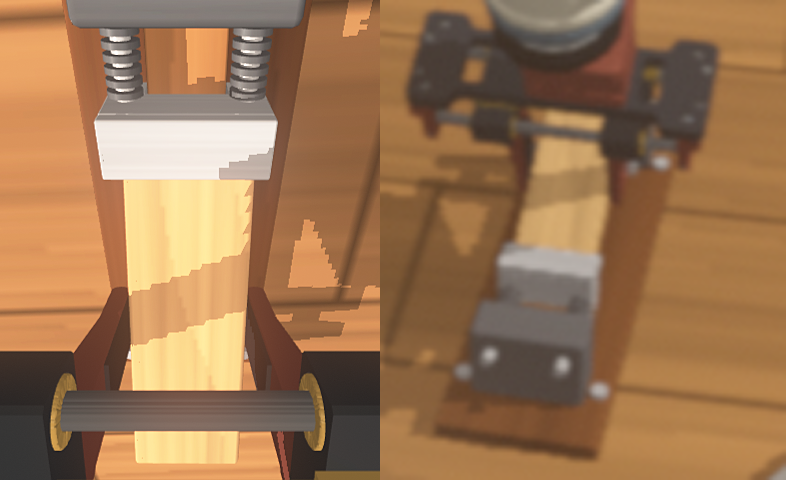

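The board end is under the deep lip (wrist view, lip edge at y=180) and the force follows 4+0.4d, so the jaw is back about 7.7 mm. I push on to about 19.5 mm.

```bash
python3 -m inch '[{"xyz":[1.9,0,-0.7],"rot":[0,0,0]},{"xyz":[3.7,0,-1.4],"rot":[0,0,0]},{"xyz":[5.6,0,-2.1],"rot":[0,0,0]},{"xyz":[7.5,0,-2.8],"rot":[0,0,0]},{"xyz":[8.4,0,-3.1],"rot":[0,0,0]},{"xyz":[9.4,0,-3.5],"rot":[0,0,0]},{"xyz":[10.3,0,-3.8],"rot":[0,0,0]},{"xyz":[10.3,0,-3.8],"rot":[0,0,0]},{"xyz":[10.3,0,-3.8],"rot":[0,0,0]}]'
python3 - <<'E'
from h import *
from workcell import ctrl
o=ctrl.get_obs();print(o["ee_pos"],o["ft_force"])
M=R.from_rotvec(o["orientation"]); print('tilt',np.degrees(np.arcsin(-M.apply([1,0,0])[2])))
# lower about the low end's top corner (tool 74,0,-15), keeping its s; bottom corner held 1 mm off deck sinking to it
p=np.array([74,0,-15.])
s0=M.apply(p); th0=np.arcsin(-M.apply([1,0,0])[2])
for dth in (4,8,10,12,14,16,18,20.5):
    t=np.radians(dth); r=R.from_rotvec([0,t,0])
    th=th0-t
    # low extremity: keep bottom corner z same
    b=np.array([74,0,3.])
    zb0=M.apply(b)[2]
    d=p-r.apply(p)                         # keeps top corner fixed
    zb=M.apply(d+r.apply(b))[2]
    d=d+M.inv().apply([0,0,zb0-zb])
    print(round(t,3),d.round(1))
E
```

```text
t: 8.85
ee_pos: [516.6, 98.8, 70.0]
orientation: [-3.077, 0.071, 0.568]
ft_force: [-11.0, 1.4, 4.4]
width: 49.7
grasp_force: 30.0
[516.55769189  98.82416981  69.96591003] [-10.95387241   1.44607977   4.37565949]
tilt 20.90289549653933
0.07 [ 1.1 -0.   4.7]
0.14 [ 2.5 -0.   9.5]
0.175 [ 3.4 -0.  11.8]
0.209 [ 4.4 -0.  14.2]
0.244 [ 5.5 -0.  16.5]
0.279 [ 6.6 -0.  18.8]
0.314 [ 7.8 -0.  21. ]
0.358 [ 9.5 -0.  23.9]
```

```bash
python3 -m inch '[{"xyz":[1.2,0,-0.6],"rot":[0,0,0]},{"xyz":[2.4,0,-1.1],"rot":[0,0,0]},{"xyz":[2.4,0,-1.1],"rot":[0,0,0]},{"xyz":[2.4,0,-1.1],"rot":[0,0,0]},{"xyz":[2.4,0,-1.1],"rot":[0,0,0]}]'
python3 - <<'E'
from workcell import ctrl
import cv2
o=ctrl.get_obs();print(o["ee_pos"],o["ft_force"],o["moment"])
im=ctrl.get_image("wrist")[:,:,::-1].copy()
cv2.imwrite("pics/w4.png",im)
E
```

```text
t: 9.27
ee_pos: [518.7, 98.7, 70.1]
orientation: [-3.077, 0.071, 0.569]
ft_force: [-12.2, 1.3, 3.6]
width: 49.9
grasp_force: 30.0
[518.72351653  98.73334256  70.09139283] [-12.22215668   1.27124614   3.64286691] [0.23520179 1.84071191 0.10878717]
```

View pics/w4.png

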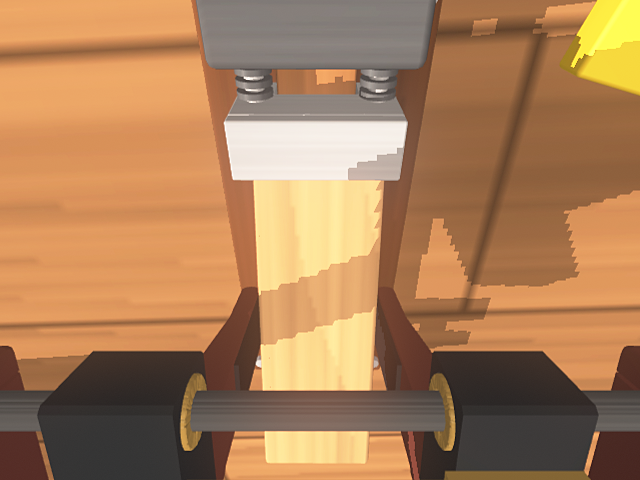

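The jaw is back about 19.4 mm with spring length to spare (springs at y≈80). I lower the near end in two stages.

```bash
python3 -m inch '[{"xyz":[0.5,0,2.3],"rot":[0,0.035,0]},{"xyz":[1.1,0,4.7],"rot":[0,0.07,0]},{"xyz":[1.8,0,7.1],"rot":[0,0.105,0]},{"xyz":[2.1,0,8.3],"rot":[0,0.122,0]},{"xyz":[2.5,0,9.5],"rot":[0,0.14,0]},{"xyz":[2.5,0,9.5],"rot":[0,0.14,0]},{"xyz":[2.5,0,9.5],"rot":[0,0.14,0]},{"xyz":[2.5,0,9.5],"rot":[0,0.14,0]}]'
cat > st.py <<'E'
from h import *
from workcell import ctrl
o=ctrl.get_obs(); M=R.from_rotvec(o["orientation"]); a=np.array([.9989,-.0464,0]); e=np.array(o["ee_pos"])
x=M.apply([1,0,0]);print('tilt',np.degrees(np.arcsin(-x[2])).round(2),'yaw',np.degrees(np.arctan2(x[1],x[0])).round(2))
tc=e+M.apply([74,0,-15]); hb=e+M.apply([-76,0,3]); lb=e+M.apply([74,0,3])
f=lambda p:((p-[503,99.5,0])@a).round(1)
print('top low corner s',f(tc),'z',tc[2].round(1),'low bottom s',f(lb),lb[2].round(1),'high bottom s',f(hb),'z',hb[2].round(1))
print(o["ee_pos"],o["ft_force"],o["moment"])
E
python3 st.py
```

```text
t: 9.98
ee_pos: [517.2, 98.8, 59.8]
orientation: [-3.113, 0.072, 0.353]
ft_force: [-11.5, 1.7, 1.6]
width: 50.1
grasp_force: 30.0
tilt 12.96 yaw -2.62
top low corner s 89.7 z 57.8 low bottom s 85.7 40.3 high bottom s -60.5 z 73.9
[517.21698051  98.79933967  59.82290694] [-11.5134588    1.71897358   1.58169974] [0.30772375 1.78251728 0.10945215]
```

```bash
cat >> st.py <<'E'
for dth in (3,6,8,10,12,13):
    t=np.radians(dth); r=R.from_rotvec([0,t,0]); p=np.array([74,0,-15.]); b=np.array([74,0,3.])
    d=p-r.apply(p); zb=M.apply(d+r.apply(b))[2]; d=d+M.inv().apply(np.array([0,0,M.apply(b)[2]-zb])+1.0*a)
    print(round(t,3),d.round(1))
E
python3 st.py | tail -6
```

```text
0.052 [ 1.8 -0.   3.4]
0.105 [ 2.9 -0.   7.1]
0.14 [ 3.7 -0.   9.5]
0.175 [ 4.6 -0.  12. ]
0.209 [ 5.6 -0.  14.4]
0.227 [ 6.1 -0.  15.6]
```

```bash
python3 -m inch '[{"xyz":[1,0,-0.2],"rot":[0,0,0]},{"xyz":[1.4,0,1.6],"rot":[0,0.026,0]},{"xyz":[1.8,0,3.4],"rot":[0,0.052,0]},{"xyz":[2.3,0,5.2],"rot":[0,0.078,0]},{"xyz":[2.9,0,7.1],"rot":[0,0.105,0]},{"xyz":[2.9,0,7.1],"rot":[0,0.105,0]},{"xyz":[2.9,0,7.1],"rot":[0,0.105,0]}]'
python3 st.py; python3 - <<'E'
from workcell import ctrl
import cv2
cv2.imwrite("pics/w5.png",ctrl.get_image("wrist")[:,:,::-1])
E
```

```text
t: 10.57
ee_pos: [517.9, 98.7, 51.9]
orientation: [-3.13, 0.072, 0.191]
ft_force: [-11.8, 2.5, 0.6]
width: 49.6
grasp_force: 30.0
tilt 6.97 yaw -2.63
top low corner s 90.2 z 57.8 low bottom s 88.0 40.0 high bottom s -60.9 z 58.2
[517.91661626  98.73486635  51.92705097] [-11.84037694   2.53265124   0.63874611] [0.39749274 1.90710961 0.14623342]
0.052 [ 1.9 -0.   3.6]
0.105 [ 3.  -0.   7.4]
0.14 [ 3.8 -0.   9.9]
0.175 [ 4.7 -0.  12.4]
0.209 [ 5.7  0.  14.9]
0.227 [ 6.3  0.  16.1]
```

The near end is already past the lip top (z 58, lip top 69) with no vertical load. I finish lowering.

```bash
python3 -m inch '[{"xyz":[0.4,0,1.8],"rot":[0,0.026,0]},{"xyz":[0.8,0,3.6],"rot":[0,0.052,0]},{"xyz":[1.4,0,5.4],"rot":[0,0.078,0]},{"xyz":[2,0,7.5],"rot":[0,0.105,0]},{"xyz":[2.4,0,8.6],"rot":[0,0.121,0]},{"xyz":[2.4,0,8.6],"rot":[0,0.121,0]},{"xyz":[2.4,0,8.6],"rot":[0,0.121,0]}]'
python3 st.py|head -4
```

```text
t: 11.2
ee_pos: [518.6, 98.5, 43.0]
orientation: [-3.139, 0.073, 0.003]
ft_force: [-15.2, 2.2, 5.4]
width: 49.7
grasp_force: 30.0
tilt 0.12 yaw -2.66
top low corner s 89.7 z 57.9 low bottom s 89.7 39.9 high bottom s -60.3 z 40.2
[518.62977573  98.49042775  43.03006253] [-15.18557568   2.23321089   5.41635952] [0.31789114 2.42541589 0.18851342]
0.052 [1.9 0.  3.9]
```

```bash
python3 -m inch '[{"xyz":[-2,0,-0.4],"rot":[0,0,0]},{"xyz":[-5,0,-0.4],"rot":[0,0,0]},{"xyz":[-8,0,-0.4],"rot":[0,0,0]},{"xyz":[-11,0,-0.4],"rot":[0,0,0]},{"xyz":[-12,0,-0.4],"rot":[0,0,0]},{"xyz":[-13,0,-0.4],"rot":[0,0,0]},{"xyz":[-13,0,-0.4],"rot":[0,0,0]},{"xyz":[-13,0,-0.4],"rot":[0,0,0]}]'
python3 st.py|head -4
```

```text
t: 11.87
ee_pos: [508.2, 99.0, 43.4]
orientation: [-3.138, 0.073, -0.004]
ft_force: [-6.3, 0.3, -3.8]
width: 49.8
grasp_force: 30.0
tilt -0.14 yaw -2.66
top low corner s 79.2 z 58.6 low bottom s 79.3 40.6 high bottom s -70.7 z 40.2
[508.24160764  99.03044057  43.37148657] [-6.3322777   0.25404473 -3.7878472 ] [0.11940191 1.29460737 0.14143563]
0.052 [1.9 0.  3.9]
```

```bash
python3 -m inch '[{"xyz":[-2,0,0.3],"rot":[0,0,0]},{"xyz":[-4,0,0.3],"rot":[0,0,0]},{"xyz":[-4.5,0,0.3],"rot":[0,0,0]},{"xyz":[-4.5,0,0.3],"rot":[0,0,0]},{"xyz":[-4.5,0,0.3],"rot":[0,0,0]}]'
python3 st.py|head -4;  python3 - <<'E'
from workcell import ctrl
import cv2, numpy as np
w=ctrl.get_image("wrist")[:,:,::-1]; s=ctrl.get_image("scene")[:,:,::-1]
cv2.imwrite("pics/w6.png",np.hstack([w[:,130:510],cv2.resize(s[170:300,280:390],(406,480),interpolation=2)]))
E
```

```text
t: 12.28
ee_pos: [506.3, 99.4, 43.9]
orientation: [-3.138, 0.073, -0.012]
ft_force: [-1.9, -3.0, -5.8]
width: 49.7
grasp_force: 30.0
tilt -0.42 yaw -2.67
top low corner s 77.2 z 59.5 low bottom s 77.3 41.5 high bottom s -72.7 z 40.4
[506.30812195  99.36865636  43.91912471] [-1.87424794 -2.98423587 -5.82802364] [-0.44406936  0.47832929  0.273907  ]
0.052 [ 1.9 -0.   3.9]
```

View pics/w6.png

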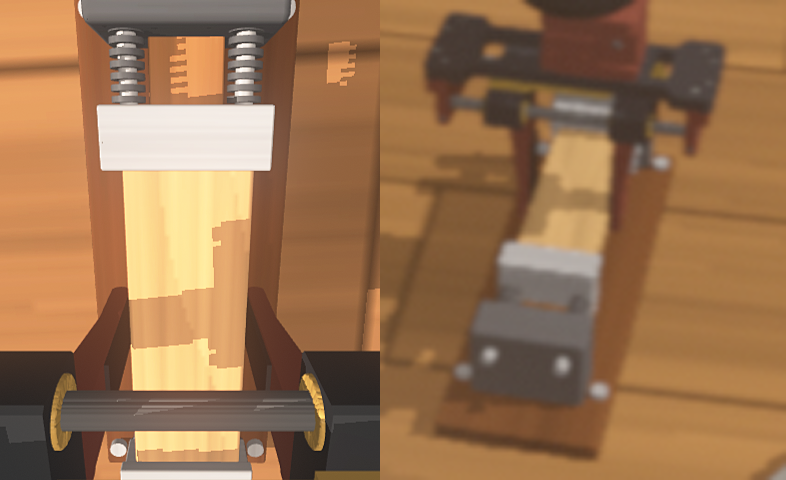

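The board is caught under both lips: the deep lip edge is at (187,170) and the short lip at (187,465). It sits about 1 mm high, so I ease it down and then open.

```bash
python3 -m inch '[{"xyz":[-0.5,0,0.5],"rot":[0,-0.004,0]},{"xyz":[-0.8,0,1.1],"rot":[0,-0.007,0]},{"xyz":[-0.8,0,1.1],"rot":[0,-0.007,0]},{"xyz":[-0.8,0,1.1],"rot":[0,-0.007,0]}]'
python3 st.py|head -4
```

```text
t: 12.72
ee_pos: [506.2, 99.7, 43.4]
orientation: [-3.137, 0.074, -0.003]
ft_force: [-1.3, -1.9, 3.8]
width: 49.7
grasp_force: 30.0
tilt -0.1 yaw -2.69
top low corner s 77.1 z 58.5 low bottom s 77.2 40.5 high bottom s -72.8 z 40.3
[506.18238935  99.6743076   43.38795339] [-1.27639525 -1.85234911  3.82432938] [-0.45196255  0.27965773  0.23477555]
0.052 [ 1.9 -0.   3.9]
```

```bash
python3 -m inch '[{"xyz":[0,0,0],"rot":[0,0,0]},{"xyz":[0,0,0],"rot":[0,0,0]},{"xyz":[0,0,0],"rot":[0,0,0]},{"xyz":[0,0,0],"rot":[0,0,0]},{"xyz":[0,0,0],"rot":[0,0,0]}]' 50
python3 -m inch '[{"xyz":[0,0,-5],"rot":[0,0,0]},{"xyz":[0,0,-20],"rot":[0,0,0]},{"xyz":[0,0,-45],"rot":[0,0,0]},{"xyz":[0,0,-75],"rot":[0,0,0]},{"xyz":[0,0,-105],"rot":[0,0,0]},{"xyz":[0,0,-125],"rot":[0,0,0]},{"xyz":[0,0,-130],"rot":[0,0,0]},{"xyz":[0,0,-130],"rot":[0,0,0]}]'
python3 - <<'E'
from h import *
from workcell import ctrl
cm=ctrl.camera_model("wrist"); w=ctrl.get_image("wrist")[:,:,::-1].copy(); s=ctrl.get_image("scene")[:,:,::-1]
a=np.array([.9989,-.0464,0]);n=np.array([.0464,.9989,0])
# expected loaded lip edges (d=4): inner edge at s=+-67, top z=69; board sides at +-25, z=58
for S in (67,-67):
    for k in (-30,30):
        u=proj(cm,np.array([503,99.5,69])+S*a+k*n); cv2.circle(w,(int(u[0]),int(u[1])),4,(255,0,0),1)
cv2.imwrite("pics/w7.png",np.hstack([w[:,130:510],cv2.resize(s[170:300,280:390],(406,480),interpolation=2)]))
E
```

```text
t: 13.13
ee_pos: [505.5, 99.7, 42.8]
orientation: [-3.137, 0.074, -0.001]
ft_force: [-0.2, 0.3, 0.8]
width: 70.5
grasp_force: 0.0
t: 13.8
ee_pos: [506.4, 99.3, 174.5]
orientation: [-3.136, 0.074, -0.006]
ft_force: [0.5, -0.9, 0.3]
width: 70.3
grasp_force: 0.0
```

View pics/w7.png

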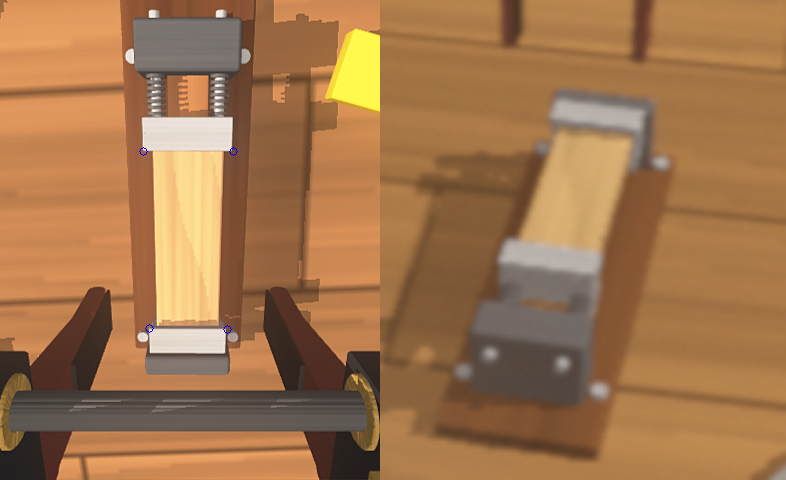

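The board is square between the jaws. Both lip edges, at (188,151) and (188,328), lie on the marks predicted for 4 mm of jaw travel, and the gripper is clear. I hand in.

```bash
python3 -c "
from workcell import ctrl
print(ctrl.close_job())"
```

```text
the job is handed in; nothing more can be done
None
```

The long board is in the holder, caught under both lips and square, with both jaws back about 4 mm. It is released, the other items were not touched, and the job was handed in at about 14 s of the 48 s allowed.

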